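# Open the dial padlock of the loan-binocular locker and hold it up

## Task

The flat bench locker is shut with a combination dial padlock that lies dial up in its hasp: turn the dial, click by click, until the long white pointer line on it clicks in at the black index bar beside the shackle, then pull the lock back so that the shackle slides all the way open. Unhook the open lock from the staple and lift it about 10 cm above the locker, dial still up, to show that it is off. Finish still holding the open lock there in the gripper, and leave the knob, eyepiece and cup where they are.

Things in the scene. Friction and masses are not known exactly. Their poses are not given: they have to be found in the camera images.
- locker: fixed grey steel bench locker, 250 x 320 x 110 mm high, hatch in its flat top; origin at the centre of its underside, z up, the -x long side faces the robot (yaw within 0.3 rad). A 3 mm hasp leaf lies on the top round the staple (locker x -40 to +50, y -32 to 8 mm); its 8 mm hinge barrel at x = 13 mm.
- hasp_plate (a point): point on the top of the 5 mm steel hasp plate on the locker where the lock's origin lies at the start (locker -68, 0, 115 mm). Plate: locker x -122 to -42, y -33 to 33 mm. Two guide lips (6 mm above the plate, 4 mm thick, centred at y = +-28.5 mm, x -108 to -42 mm) keep the lock from turning, 1.5 mm clear of its sides.
- staple (a point): top middle of the staple, a fixed upright arch of 5 mm steel wire on the locker's top at locker (-30, -12, 143.5) mm; its two feet stand +-11 mm from it along the locker's y; clear inside 17 mm wide, 31 mm high from the locker's top. The short leg of the shackle passes under it, one foot stands inside the shackle's loop.
- lock: loose steel dial padlock, 0.2 to 0.4 kg, lying dial up on the hasp plate, shackle through the staple. Body 54 (x) x 50 (y) x 24 (z) mm, origin at the centre of its underside, z up, +x towards the shackle, axes as the locker's at the start. Grip it from above across its 50 mm width (y), fingertips 8 mm or more above its underside to clear the lips; the dial rises to 42.5 mm.
- index (a point): black index bar, 5 x 3.5 mm, on the lock's top face beside the shackle, at lock (24, 0, 25) mm. The dial's pointer must stand at it before the shackle can slide.
- dial (a joint): turn of the dial (rad) about the lock's z through its origin, counterclockwise from above positive. Endless, 12 clicks a turn (every 0.524 rad, about 0.05 N m each; released near a click it settles in it). Pointer at the index: 0 or any whole turn (2 pi). Starts at a click 1 to 5.3 rad. Disc 40 mm across, top 28.5 mm above the lock's underside.
- dial_knob (a point): middle of the round fluted knob on the dial, to grip from above at any yaw: 22 mm diameter, from 28.5 to 42.5 mm above the lock's underside, on the dial's axis (this point at 35.5 mm).
- pointer (a point): outer end of the long white pointer line on the dial, 18 mm from the dial's axis, 29 mm above the lock's underside; at the index it is at lock y = 0, x = +18 mm. A white line on the top of the knob, from its centre outward, points the same way; the other eleven marks are short and thin.
- shackle (a joint): how far the shackle has slid out of the lock (m): 0 shut, 0.024 at its stop, fully open; about 3 N of friction, stays where left; blocked unless the dial is at the index. Pull the lock body towards its own -x: the bow is caught by the staple after 7 mm, and after 31 mm in all the shackle is at its stop.
- bow (a point): crown of the U-shaped shackle: 7 mm round bar, legs at lock y = -12 (short) and +12 mm (long, stays in the body), 12 mm above the lock's underside; shut, the crown's centre line is at lock x = 51 mm.
- short_leg (a point): free end of the shackle's short leg; shut, it is inside the body (lock 19, -12, 12 mm). Fully open it stands 16 mm off the body's front. To unhook, then push the lock forward (+x) until the staple is in that gap, about 4 (0 to 8) mm further forward than it lay at the start, and lift straight up.
- focus_knob: loose aluminium focusing knob, 30 mm diameter, 22 mm high, standing on the back part of the locker's top; origin at the centre of its underside. Leave alone.
- eyepiece: loose anodised eyepiece, 42 mm diameter, 48 mm high, standing on the worktop by the locker's +y end; origin at the centre of its underside. Leave alone.
- parts_cup: loose grey plastic parts cup, 68 mm diameter, 60 mm high, standing on the worktop by the locker's -y end; origin at the centre of its underside. Leave alone.
Not all that is in view belongs to the job. Leave any yellow look-alike of the lock alone.

How it is judged:
On the way, in this order (a step that is already met when the one before it is completed fails the run):
1. the dial's pointer has clicked in at the index, the shackle still shut (x of pointer in the frame of lock above 0.01 m and y of pointer in the frame of lock between -0.0022 and 0.0022 m and value of joint shackle below 0.004 m), for 0.2 s.
2. the shackle is pulled fully open (value of joint shackle above 0.02 m), for 0.2 s.
At the end, for the whole second after the job is handed in: The lock is held still in the gripper, off the staple, its underside more than 65 mm above the hasp plate (over 0.18 m above the worktop), dial up within 20 degrees, shackle out at least 15 mm, touching nothing of the locker (height (world z) of lock above 0.18 m and angle between lock's own z axis and vertical below 0.35 rad and value of joint shackle above 0.015 m and contact force between the fingers and lock above 2 N and contact force between lock and locker below 0.1 N and linear speed of lock below 0.03 m/s); the arm keeps its last pose, push and grip.
It fails at once if the focusing knob was moved by more than 15 mm (distance of focus_knob from where it was at the start of the episode above 0.015 m).
It fails at once if the eyepiece was moved by more than 15 mm (distance of eyepiece from where it was at the start of the episode above 0.015 m).
It fails at once if the parts cup was moved by more than 15 mm (distance of parts_cup from where it was at the start of the episode above 0.015 m).
It also fails if it takes over 64 s, if anything falls off the work surface, if the arm or the gripper's body presses on something with over 40 N, if the wrist force passes 120 N, or if a joint passes its speed limit or range.

## Robot

A 6-joint arm with a two-finger parallel gripper is mounted at the origin on the work surface. World frame = base frame: x ahead of the robot, y to its left, z up, the work surface at z = 0. Lengths are in m, angles in rad, forces in N, time in s.
With the tool pointing down it reaches from about 0.3 to 0.85 m from the base axis. Payload 4.2 kg.
Tool frame: the origin (TCP) lies at the very end of the fingers, on their centre line; the grasp point (between the pads) lies bot.pinch_z behind it (bot.pinch_z is the distance from the TCP to the grasp point, in m); z points along the fingers, y is the direction in which the jaws open and shut (so a half turn about z gives the same grasp; the last joint's range is limited). The gripper opens to 91 mm and grips with 3 to 60 N. Pads are 32 mm wide; open, the fingers measure 118 mm over their backs; the gripper's body (76 mm by 178 mm) begins 60 mm behind the grasp point.
Start: joints at [-1.229, 0.32, 1.565, -0, 1.257, -0.02], TCP at [0.204, -0.538, 0.187] pointing down, gripper open.
Joint ranges: [-3.11, 3.11], [-0.84, 2.01], [0.21, 2.61], [-1.34, 4.49], [0.05, 2.63], [-2.56, 2.56]. Speed limits (rad/s): [2.57, 2.57, 3.14, 3.14, 3.14, 3.14].

## Interface

Orientations are given as a unit quaternion [w, x, y, z].
In Python, from workcell import monitor, optics, workorder, bot gives the robot as it stands.
- The arm moves only by the tool drive_tool, never from a script. Its argument "steps" is a list of rows, each an object with "dr": the turn, a rotation vector about the tool's x, y, z in rad, a list of three; "translation": the shift along the tool's x, y, z in m, a list of three; "fingers": the closure in counts, from 0 (fully open) to 255 (shut). In form: [{"dr": [wx, wy, wz], "translation": [dx, dy, dz], "fingers": fingers}, ...]. A call has exactly 5 rows; each row shifts and turns the commanded pose from where the row before left it, along the tool's axes as they then stand; what a row does not reach is not made up. A row lasts 1/8 s, in which the tool goes at most 62.5 mm and 10.7 degrees, less where a joint would pass 70% of its speed; a pose out of reach is approached as far as the arm can. A call is refused whole if a number of a shift passes 0.0625 or a number of a turn 0.188, either way. A call with a gripper value outside its range is refused whole. The fingers move at their own pace and stop on an object; "force" is the grip in N (left out, the last holds). Time passes only in rows, so rows that do not move let the fingers close, or fill a call up. It gives the time, the measured TCP pose, the force and the opening at its end, in the units of the state.
- monitor.read_state(): the state, without advancing time (a new reading comes with each control period).
- optics.snapshot(name): name is "scene" or "top" or "wrist"; returns a dict with "color" (384x512x3 uint8, blue, green, red), "camera_matrix" (3x3 intrinsics, pixels), "k1" (the pictures are not rectified: a ray, as slopes to the right and down, at radius r is drawn at 1 + k1 r^2 times it, then the intrinsics apply), "rvec" (rotation vector, rad) and "tvec" (3), from world to camera coordinates, as OpenCV has them. Camera axes: x right, y down, z forward; pixel columns grow to the right and rows downward; lengths in m; the calibration is good to about 2 mm. A picture is of the moment at which its call begins. There is no depth.
- workorder.hand_in(): hands the job in, once; it reports no verdict.
The state is a dict: "time": time; "q": joint angles; "dq": joint speeds; "effort": joint torques, N m; "position": TCP position; "eef_rot": TCP orientation; "force": force on the tool from outside, world axes, zero at the start; "ft_torque": the same for the moment, N m; "opening": opening from 0.0 (shut) to 1.0 (fully open).
Only numpy, scipy, OpenCV 4.12 (cv2) and the standard library are available. Lean on these libraries where they do the work, as an engineer would, in place of code of your own. Each camera call takes 0.05 s, during which the arm holds its last target. There are 200 camera calls.

## Working session

There is one attempt and no reset: what is moved stays moved. The work goes in short steps, Python scripts to look and compute and a tool call to move; the robot and the scene stay as the last step left them, time stands still between calls to the robot, and variables do not carry over. Pictures are saved under pics/ and viewed, about 8 in all and at most 12, crops included, and the job is handed in when it is done.

Besides the shell and the picture viewer there is one more tool, called after "Request:" in YAML: its name, and indented under it one key for each argument. drive_tool: Moves the arm, as the interface text tells. Its arguments: {"type":"object","properties":{"steps":{"type":"array","items":{"type":"object","properties":{"dr":{"type":"array","items":{"type":"number"}},"translation":{"type":"array","items":{"type":"number"}},"fingers":{"type":"number"}}}},"force":{"type":"number"}},"required":["steps"]}

```bash
mkdir -p pics; ls; cat > h.py <<'E'
import numpy as np, cv2
from workcell import monitor, optics, workorder, bot
from scipy.spatial.transform import Rotation as R
def snap(n,f=None):
    s=optics.snapshot(n)
    if f: cv2.imwrite('pics/'+f,s['color'])
    return s
def ray(s,u,v):
    K=s['camera_matrix'];k=s['k1']
    xd,yd=(u-K[0][2])/K[0][0],(v-K[1][2])/K[1][1]
    n=cv2.undistortPoints(np.array([[[u,v]]],float),np.array(K,float),np.array([k,0,0,0,0.]))[0,0]
    Rm=cv2.Rodrigues(np.array(s['rvec'],float))[0]
    return -Rm.T@np.array(s['tvec'],float).ravel(), Rm.T@np.array([n[0],n[1],1])
def onz(s,u,v,z):
    c,d=ray(s,u,v); return c+d*(z-c[2])/d[2]
def proj(s,p):
    return cv2.projectPoints(np.array(p,float).reshape(-1,1,3),np.array(s['rvec'],float),np.array(s['tvec'],float),np.array(s['camera_matrix'],float),np.array([s['k1'],0,0,0,0.]))[0].reshape(-1,2)
E
python3 - <<'E'
from h import *
a=snap('scene','scene.png');b=snap('top','top.png')
st=monitor.read_state();print(st['time'],st['position'],st['eef_rot'],bot.pinch_z)
import pickle;pickle.dump({'scene':a,'top':b},open('s0.pkl','wb'))
for s in(a,b):print(ray(s,256,192),s['k1'])
E
```

```text
pics
0.1 [ 0.20335395 -0.53728851  0.18650735] [-8.05558016e-04  9.83679770e-01  1.79926211e-01 -1.41005733e-04] 0.0188
(array([ 1.15126037, -0.30375761,  0.77378452]), array([-0.62693448,  0.36629475, -0.68762082])) -0.04621675821472527
(array([0.47713084, 0.02714315, 0.89955192]), array([ 0.0937582 ,  0.01210457, -0.99556321])) -0.05677159001111173
```

View pics/top.png

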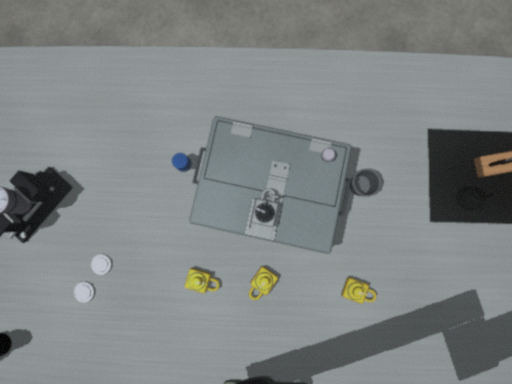

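View pics/scene.png

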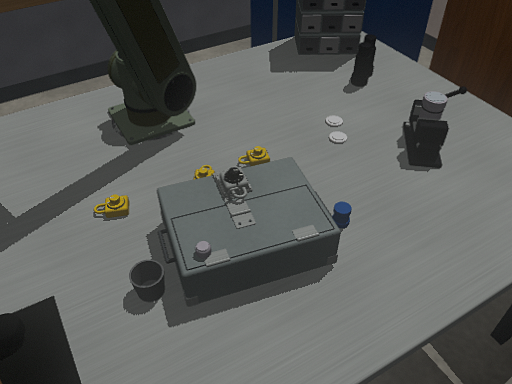

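The steel lock with the black dial is at top (264,212) and scene (235,175). The yellow look-alikes are at top (200,281), (263,283) and (357,290), and the blue eyepiece is at (181,161). The cup is at (365,182) and the focus knob at (329,154). I choose the steel lock on the locker and will check it in a close crop.

```bash
python3 - <<'E'
from h import *
import pickle
S=pickle.load(open('s0.pkl','rb'));b=S['top'];a=S['scene']
t=cv2.resize(b['color'][180:250,225:305],None,fx=7,fy=7,interpolation=cv2.INTER_CUBIC)
c=cv2.resize(a['color'][155:215,210:270],None,fx=8,fy=8,interpolation=cv2.INTER_CUBIC)
t=cv2.resize(t,(480*80//70*480//480,480))[:, :400] if 0 else cv2.resize(t,(400,350)); c=cv2.resize(c,(400,400))
im=np.zeros((400,800,3),np.uint8);im[:350,:400]=t;im[:,400:]=c
cv2.imwrite('pics/crop1.png',im)
P=[onz(b,u,v,.11) for u,v in[(214,117),(351,145),(331,252),(190,222)]]
print(np.round(P,4))
print([np.linalg.norm(P[i]-P[(i+1)%4]) for i in range(4)])
g=cv2.cvtColor(b['color'],cv2.COLOR_BGR2GRAY)[195:230,245:285]
m=(g<45).astype(np.uint8);n,l,st,ce=cv2.connectedComponentsWithStats(m)
for i in range(1,n):print(st[i],ce[i]+[245,195])
print('dial',onz(b,264.5,212,.1435))
E
```

```text
[[ 0.7197  0.1369  0.11  ]
 [ 0.6631 -0.1731  0.11  ]
 [ 0.4249 -0.1301  0.11  ]
 [ 0.4811  0.1802  0.11  ]]
[np.float64(0.31510891918847916), np.float64(0.2420525603216594), np.float64(0.31534361853162707), np.float64(0.24248771625652735)]
[21 12  7  9 20] [269.45 211.2 ]
[26 14  1  1  1] [271. 209.]
[23 21  1  1  1] [268. 216.]
[20 22  2  1  2] [265.5 217. ]
dial [0.50657347 0.01725185 0.1435    ]
```

View pics/crop1.png

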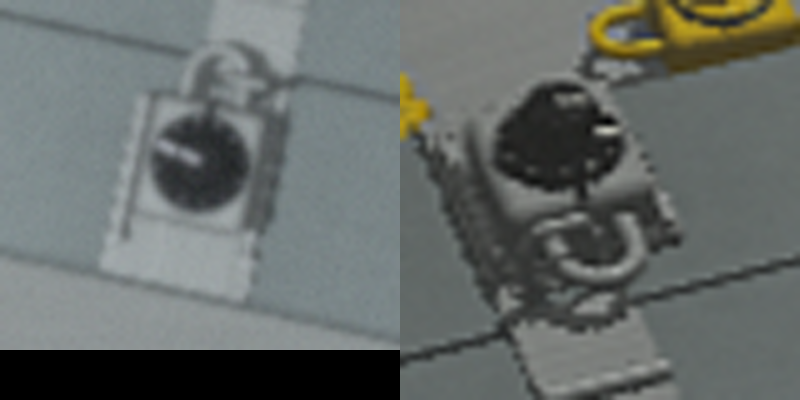

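The crop confirms the steel lock: shackle towards +x, and the white pointer to the left (about 76° from the index, so 60 or 90). The locker yaw is about -0.18 and the lock origin is about (0.506, 0.0165). I'll approach high first, then look with the wrist camera.

Request:
drive_tool:
  steps:
    - {"dr": [0,0,0],"translation": [0.02,-0.017,-0.02],"fingers": 0}
    - {"dr": [0,0,0],"translation": [0.034,-0.029,-0.02],"fingers": 0}
    - {"dr": [0,0,0],"translation": [0.034,-0.029,-0.02],"fingers": 0}
    - {"dr": [0,0,0],"translation": [0.034,-0.029,-0.02],"fingers": 0}
    - {"dr": [0,0,0],"translation": [0.034,-0.029,0],"fingers": 0}

```text
time: 0.72
position: [0.3033, -0.3574, 0.2686]
eef_rot: [0.001, 0.984, 0.18, 0.001]
force: [0.2, -0.9, 0.4]
opening: 0.997
```

Request:
drive_tool:
  steps:
    - {"dr": [0,0,0],"translation": [0.034,-0.029,0],"fingers": 0}
    - {"dr": [0,0,0],"translation": [0.034,-0.029,0],"fingers": 0}
    - {"dr": [0,0,0],"translation": [0.034,-0.029,0],"fingers": 0}
    - {"dr": [0,0,0],"translation": [0.034,-0.029,0],"fingers": 0}
    - {"dr": [0,0,0],"translation": [0.034,-0.029,0],"fingers": 0}

```text
time: 1.35
position: [0.4103, -0.1609, 0.267]
eef_rot: [-0.0, 0.984, 0.18, -0.0]
force: [0.2, -0.2, -0.1]
opening: 0.997
```

Request:
drive_tool:
  steps:
    - {"dr": [0,0,0],"translation": [0.034,-0.029,0],"fingers": 0}
    - {"dr": [0,0,0],"translation": [0.034,-0.029,0],"fingers": 0}
    - {"dr": [0,0,0],"translation": [0.034,-0.029,0],"fingers": 0}
    - {"dr": [0,0,0],"translation": [0.02,-0.017,0],"fingers": 0}
    - {"dr": [0,0,0],"translation": [0,0,0],"fingers": 60}

```text
time: 1.98
position: [0.4875, -0.0207, 0.2665]
eef_rot: [-0.0, 0.983, 0.181, -0.001]
force: [0.5, 0.2, -0.8]
opening: 0.923
```

```bash
python3 - <<'E'
from h import *
s=snap('wrist','w1.png');st=monitor.read_state()
print(st['time'],st['position'],R.from_quat(st['eef_rot'],scalar_first=True).as_matrix().round(3),st['opening'],st['q'].round(3) if hasattr(st['q'],'round') else st['q'])
print(proj(s,[.506,.0165,.1435]))
E
```

```text
2.025 [ 0.48700682 -0.02174109  0.26669168] [[ 0.935  0.355 -0.001]
 [ 0.355 -0.935 -0.001]
 [-0.002  0.    -1.   ]] 0.8759359746272554 [-6.800e-02  1.380e-01  1.607e+00 -1.000e-03  1.397e+00  1.140e+00]
[[233.20321606 157.0989732 ]]
```

View pics/w1.png

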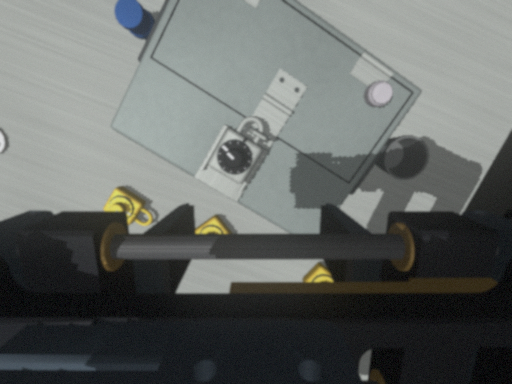

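The wrist view shows the dial at (234,157), matching the prediction of (233,157). Next I'll measure the pointer angle there.

```bash
python3 - <<'E'
from h import *
s=snap('wrist');im=s['color']
g=cv2.cvtColor(im,cv2.COLOR_BGR2GRAY)
c=im[125:190,195:285];c=cv2.resize(c,None,fx=8,fy=8,interpolation=cv2.INTER_CUBIC);cv2.imwrite('pics/w1c.png',c)
m=((g<75)*255).astype(np.uint8);m[:125]=0;m[190:]=0;m[:,:210]=0;m[:,258:]=0
n,l,st,ce=cv2.connectedComponentsWithStats(m);i=1+st[1:,4].argmax();print(st[i],ce[i])
cs,_=cv2.findContours((l==i).astype(np.uint8),cv2.RETR_EXTERNAL,cv2.CHAIN_APPROX_NONE)
h=cv2.convexHull(cs[0]);(u,v),r=cv2.minEnclosingCircle(h);print(u,v,r)
C=onz(s,u,v,.1435);print('C',C)
# angular profile of brightness at radius 5..16mm
yaw=-.18
for d in range(-180,180,10):
    a=np.radians(d)+yaw
    ps=[C+[q*np.cos(a),q*np.sin(a),0] for q in np.linspace(.013,.018,6)]
    uv=proj(s,ps).astype(np.float32)
    print(d,int(cv2.remap(g,uv[:,0].reshape(1,-1),uv[:,1].reshape(1,-1),1).mean()),end='; ')
E
```

```text
[219 141  31  31 516] [235.93604651 156.8255814 ]
234.34890747070312 155.70675659179688 15.697697639465332
C [0.50753672 0.01468935 0.1435    ]
-180 69; -170 74; -160 70; -150 69; -140 77; -130 69; -120 67; -110 82; -100 65; -90 63; -80 73; -70 64; -60 62; -50 78; -40 70; -30 67; -20 69; -10 76; 0 68; 10 72; 20 90; 30 74; 40 72; 50 87; 60 75; 70 97; 80 193; 90 138; 100 78; 110 81; 120 72; 130 72; 140 75; 150 71; 160 70; 170 71;
```

View pics/w1c.png

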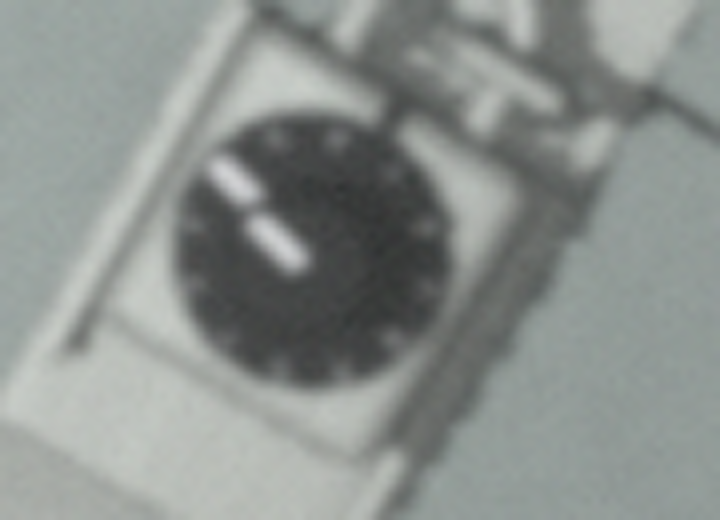

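```bash
python3 - <<'E'
from h import *
s=snap('wrist');g=cv2.cvtColor(s['color'],cv2.COLOR_BGR2GRAY)
# rectified view, lock x up, y left, 8 px/mm, plane z=.1435
yaw=-.18;C=np.array([.506,.0165])
n=560;k=8e3
v,u=np.mgrid[:n,:n];lx=(n/2-v)/k;ly=(n/2-u)/k
X=C[0]+lx*np.cos(yaw)-ly*np.sin(yaw);Y=C[1]+lx*np.sin(yaw)+ly*np.cos(yaw)
def rect(img,z):
    p=proj(s,np.stack([X,Y,np.full_like(X,z)],-1)).reshape(n,n,2).astype(np.float32)
    return cv2.remap(img,p[...,0],p[...,1],cv2.INTER_CUBIC)
im=rect(s['color'],.1435);cv2.imwrite('pics/rect.png',im)
w=rect(g,.1435)>150
w&=((lx**2+ly**2)<.019**2)
nn,l,st,ce=cv2.connectedComponentsWithStats(w.astype(np.uint8))
for i in range(1,nn):
    if st[i,4]>200:
        yy,xx=np.nonzero(l==i);P=np.c_[lx[yy,xx],ly[yy,xx]];_,S,V=np.linalg.svd(P-P.mean(0),full_matrices=False)
        print(st[i,4],P.mean(0)*1e3,np.degrees(np.arctan2(V[0,1],V[0,0])),S)
E
```

```text
1782 [ 4.121633   14.34869529] -102.31444974742307 [0.09344258 0.04261196]
2063 [-0.58500969  4.31125788] -103.78278675333496 [0.11857835 0.04510951]
```

View pics/rect.png

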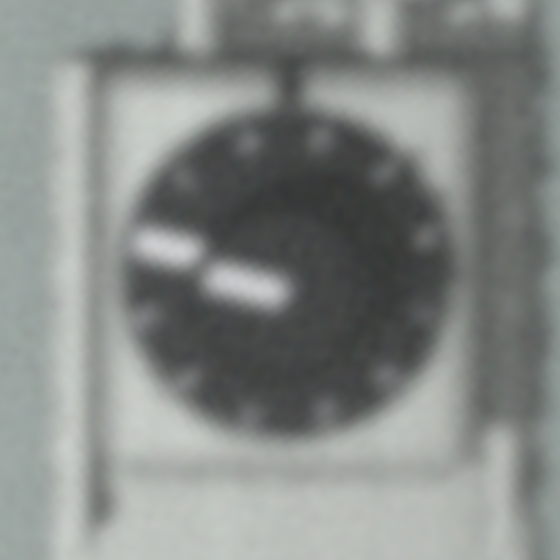

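The dial reads about 77° from the index, so it seems to sit off a detent. I'll turn it clockwise by that much and verify.

Request:
drive_tool:
  steps:
    - {"dr": [0,0,0],"translation": [0.0157,-0.014,0],"fingers": 140}
    - {"dr": [0,0,0],"translation": [0.0156,-0.0139,0.02],"fingers": 140}
    - {"dr": [0,0,-0.14],"translation": [0,0,0.02],"fingers": 140}
    - {"dr": [0,0,-0.13],"translation": [0,0,0.02],"fingers": 140}
    - {"dr": [0,0,-0.13],"translation": [0,0,0.01],"fingers": 140}

```text
time: 2.75
position: [0.5056, 0.014, 0.1962]
eef_rot: [-0.0, 0.928, 0.373, -0.001]
force: [-0.3, -0.9, 0.4]
opening: 0.454
```

```bash
python3 - <<'E'
from h import *
st=monitor.read_state();M=R.from_quat(st['eef_rot'],scalar_first=True).as_matrix()
d=np.array([.5063,.0155,.147])-st['position'];print(st['position'],M.round(3),st['opening'],'tool move',M.T@d,np.arctan2(M[1,0],M[0,0]))
s=snap('wrist','w2.png');print(proj(s,[[.5063,.0155,.1575],st['position']]))
E
```

```text
[0.5056289  0.01398633 0.19619822] [[ 0.722  0.692 -0.002]
 [ 0.692 -0.722 -0.   ]
 [-0.002 -0.001 -1.   ]] 0.45406566157326067 tool move [ 0.00161412 -0.00057913  0.0491962 ] 0.764414551325758
[[256.44450729 199.04570528]
 [257.09931925 214.02659069]]
```

View pics/w2.png

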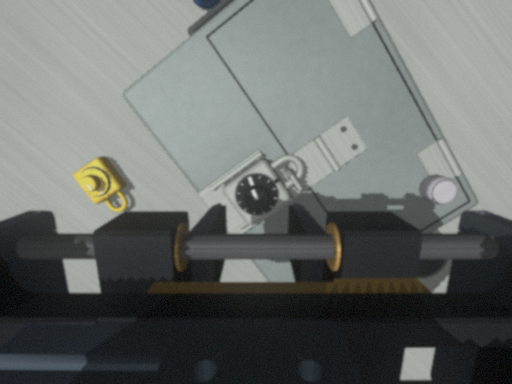

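Request:
drive_tool:
  steps:
    - {"dr": [0,0,0],"translation": [0.0016,-0.0006,0.02],"fingers": 140}
    - {"dr": [0,0,0],"translation": [0,0,0.02],"fingers": 140}
    - {"dr": [0,0,0],"translation": [0,0,0.009],"fingers": 140}
    - {"dr": [0,0,0],"translation": [0,0,0],"fingers": 140}
    - {"dr": [0,0,0],"translation": [0,0,0],"fingers": 180}
  force: 25

```text
time: 3.42
position: [0.508, 0.0165, 0.1491]
eef_rot: [0.0, 0.928, 0.371, 0.001]
force: [-0.6, -0.0, -0.3]
opening: 0.371
```

Request:
drive_tool:
  steps:
    - {"dr": [0,0,0],"translation": [0,0,0],"fingers": 255}
    - {"dr": [0,0,0],"translation": [0,0,0],"fingers": 255}
    - {"dr": [0,0,0],"translation": [0,0,0],"fingers": 255}
    - {"dr": [0,0,0],"translation": [0,0,0],"fingers": 255}
    - {"dr": [0,0,0],"translation": [0,0,0],"fingers": 255}

```text
time: 4.05
position: [0.5074, 0.0168, 0.1482]
eef_rot: [0.0, 0.928, 0.372, -0.0]
force: [-0.1, -0.4, 0.1]
opening: 0.005
```

The fingers shut fully on nothing, so I'll look.

```bash
python3 - <<'E'
from h import *
st=monitor.read_state();print(st['position'],st['force'],st['opening'])
a=snap('scene');b=snap('top');w=snap('wrist')
f=lambda i:cv2.resize(i,(400,300))
im=np.zeros((600,800,3),np.uint8)
im[:300,:400]=cv2.resize(a['color'][120:225,170:310],(400,300),interpolation=cv2.INTER_CUBIC)
im[:300,400:]=cv2.resize(b['color'][160:265,200:340],(400,300),interpolation=cv2.INTER_CUBIC)
im[300:,:400]=f(w['color'])
cv2.imwrite('pics/c3.png',im)
print(proj(w,[st['position'],[.5067,.0151,.1575]]),proj(a,[st['position']]),proj(b,[st['position']]))
E
```

```text
[0.5074465  0.01680723 0.14821432] [-0.09996891 -0.43697709  0.11437601] 0.005346490003832492
[[257.06267062 214.00190851]
 [258.0348417  220.14732083]] [[233.02444724 173.32270728]] [[264.75537126 211.50143007]]
```

View pics/c3.png

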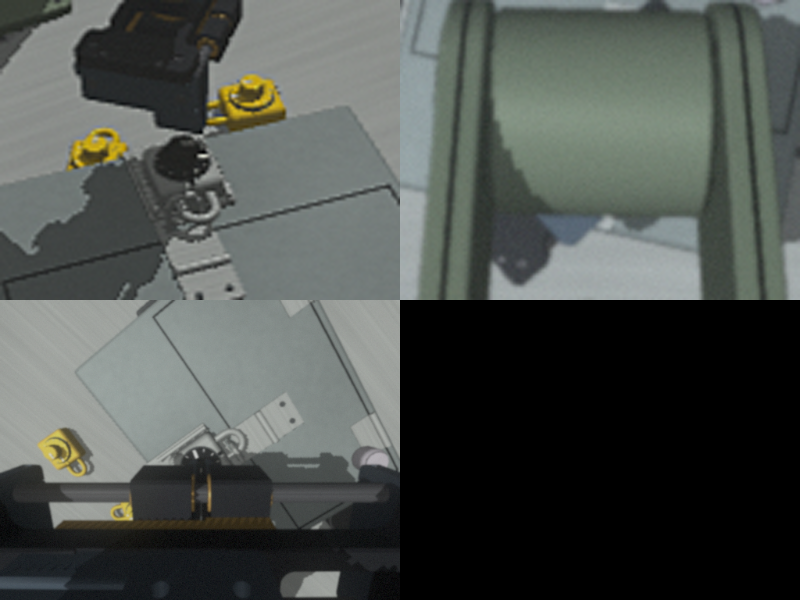

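```bash
cat > tri.py <<'E'
from h import *
import pickle
from scipy.optimize import least_squares
S=pickle.load(open('s0.pkl','rb'))
w=snap('wrist')
g=cv2.cvtColor(w['color'],cv2.COLOR_BGR2GRAY);cv2.imwrite('pics/w3c.png',cv2.resize(w['color'][160:250,190:330],None,fx=5.6,fy=5.6,interpolation=cv2.INTER_CUBIC))
st=monitor.read_state()
print(ray(w,256,192))
obs=[(S['top'],(265,212.3)),(S['scene'],(234,175)),(w,(256,198))]
for i in obs:
    print('at .1435',onz(i[0],*i[1],.1435),'at .11',onz(i[0],*i[1],.11))
for a,b in[(0,1),(0,2),(1,2)]:
    c1,d1=ray(obs[a][0],*obs[a][1]);c2,d2=ray(obs[b][0],*obs[b][1])
    t=np.linalg.lstsq(np.c_[d1,-d2],c2-c1,rcond=None)[0];p,q=c1+t[0]*d1,c2+t[1]*d2
    print(a,b,p,q)
print('corners scene')
for u,v in[(158,183),(291,160),(337,233),(187,291)]:print(onz(S['scene'],u,v,.11))
E
python3 tri.py
```

```text
(array([0.55432441, 0.06164888, 0.3456153 ]), array([-0.17145048, -0.15858339, -0.9723543 ]))
at .1435 [0.50597274 0.01618397 0.1435    ] at .11 [0.5072507  0.01569837 0.11      ]
at .1435 [0.50835579 0.01844857 0.1435    ] at .11 [0.47418503 0.03557402 0.11      ]
at .1435 [0.51520936 0.02536758 0.1435    ] at .11 [0.50872615 0.01935406 0.11      ]
0 1 [0.50600957 0.01616997 0.14253459] [0.50738363 0.01893579 0.14254692]
0 2 [0.50769379 0.01553001 0.09838477] [0.50646436 0.01725613 0.09831285]
1 2 [0.50905902 0.01809613 0.14418942] [0.51488259 0.02506448 0.14181152]
corners scene
[ 0.41321989 -0.11953399  0.11      ]
[0.49470735 0.17304616 0.11      ]
[0.72576451 0.12681391 0.11      ]
[ 0.70070289 -0.17957529  0.11      ]
```

View pics/w3c.png

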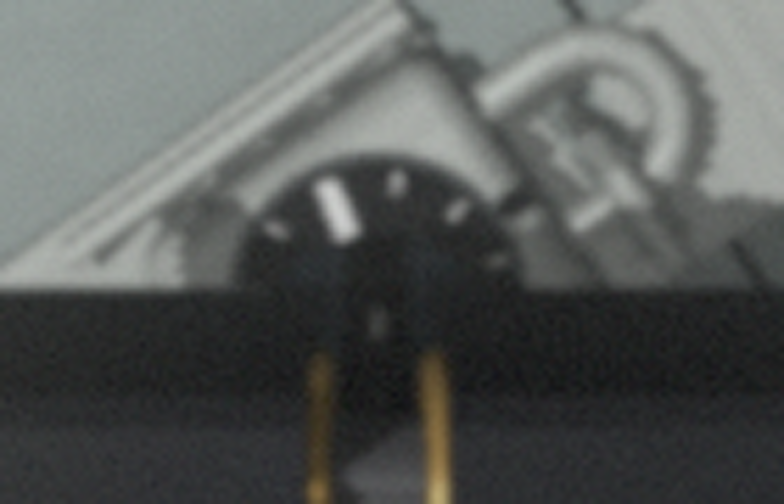

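```bash
python3 - <<'E'
from h import *
st=monitor.read_state();print(st['position'],st['force'],st['opening'],st['time'])
a=snap('scene');g=cv2.convertScaleAbs(a['color'],alpha=2.2,beta=15)
x0,y0=190,110
c=cv2.resize(g[y0:y0+90,x0:x0+100],(700,630)[:2],interpolation=cv2.INTER_CUBIC)[:600]
k=7
M=R.from_quat(st['eef_rot'],scalar_first=True).as_matrix()
P=[st['position']+M@np.array(o) for o in([0,0,0],[.016,0,0],[-.016,0,0],[0,.0135,0],[0,-.0135,0],[0,0,-.06])]
for p in proj(a,P):cv2.circle(c,tuple(int(t) for t in (p-[x0,y0])*k),3,(0,0,255),-1)
for p in proj(a,[[.5063,.0155,.1575],[.5063,.0155,.1435]]):cv2.circle(c,tuple(int(t) for t in (p-[x0,y0])*k),3,(0,255,0),-1)
cv2.imwrite('pics/c4.png',c)
E
```

```text
[0.5074471  0.01675573 0.1482267 ] [ 0.15664158 -0.26347784  0.24713036] 0.006139576554729451 4.25
```

View pics/c4.png

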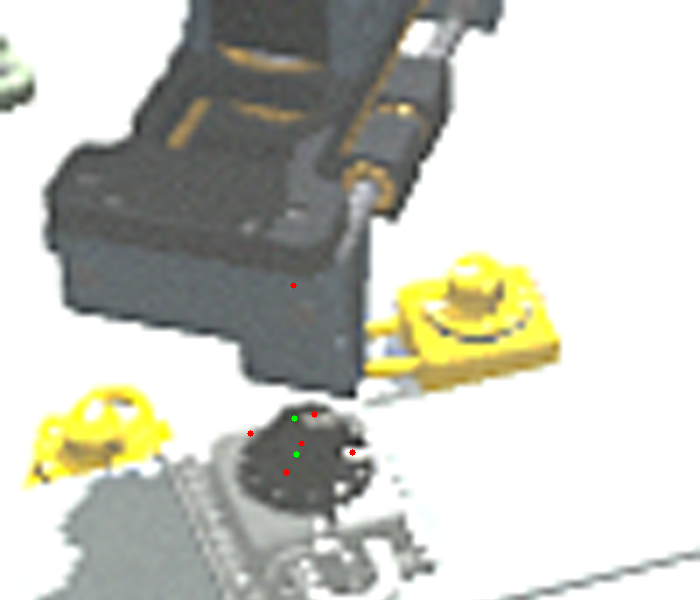

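```bash
python3 - <<'E'
from h import *
w=snap('wrist');print(w['camera_matrix']);st=monitor.read_state();p=st['position']
M=R.from_quat(st['eef_rot'],scalar_first=True).as_matrix()
C=np.array([.5064,.0157,.1435])
# disc left/right extents & top in image
t=np.linspace(0,2*np.pi,73);ring=C+.02*np.c_[np.cos(t),np.sin(t),0*t]
q=proj(w,ring);print('pred disc u',q[:,0].min(),q[:,0].max(),'v',q[:,1].min(),q[:,1].max())
print('observed u',190+235/5.6,190+522/5.6,'v top',160+152/5.6)
for dz in(0,-.01,-.02,-.03,-.04):
    print(dz,proj(w,[p+M@np.array([sx*.016+0,0.0135*sy,dz]) for sx in(1,-1) for sy in(1,-1)]).round(0).tolist())
c,_=ray(w,256,192);print('cam in tool',M.T@(c-p), (M.T@ray(w,256,192)[1]))
E
```

```text
[[268.32922249   0.         257.01200832]
 [  0.         268.32922249 192.43410665]
 [  0.           0.           1.        ]]
pred disc u 231.86043943028835 282.4565777631335 v 189.3030690684702 237.5437997760661
observed u 231.96428571428572 283.2142857142857 v top 187.14285714285714
0 [[275.0, 194.0], [239.0, 194.0], [274.0, 233.0], [240.0, 233.0]]
-0.01 [[276.0, 197.0], [238.0, 197.0], [275.0, 239.0], [239.0, 239.0]]
-0.02 [[277.0, 201.0], [237.0, 201.0], [276.0, 244.0], [238.0, 244.0]]
-0.03 [[278.0, 205.0], [236.0, 205.0], [277.0, 250.0], [237.0, 250.0]]
-0.04 [[279.0, 210.0], [235.0, 210.0], [278.0, 257.0], [236.0, 257.0]]
cam in tool [ 6.48923071e-02 -1.34201125e-04 -1.97400992e-01] [-0.23346663 -0.00362969  0.9723667 ]
```

The claimed TCP is about 20-30 mm below the fingertips actually seen (scene and wrist views agree), so the fingers shut above the knob. I'll reopen, go lower and try again, watching the force.

Request:
drive_tool:
  steps:
    - {"dr": [0,0,0],"translation": [-0.0015,0,0],"fingers": 140}
    - {"dr": [0,0,0],"translation": [0,0,0],"fingers": 140}
    - {"dr": [0,0,0],"translation": [0,0,0],"fingers": 140}
    - {"dr": [0,0,0],"translation": [0,0,0.009],"fingers": 140}
    - {"dr": [0,0,0],"translation": [0,0,0.009],"fingers": 140}

```text
time: 4.97
position: [0.5062, 0.0157, 0.1295]
eef_rot: [-0.0, 0.928, 0.372, -0.0]
force: [-0.0, -0.2, -0.4]
opening: 0.451
```

Request:
drive_tool:
  steps:
    - {"dr": [0,0,0],"translation": [0,0,0],"fingers": 255}
    - {"dr": [0,0,0],"translation": [0,0,0],"fingers": 255}
    - {"dr": [0,0,0],"translation": [0,0,0],"fingers": 255}
    - {"dr": [0,0,0],"translation": [0,0,0],"fingers": 255}
    - {"dr": [0,0,0],"translation": [0,0,0],"fingers": 255}

```text
time: 5.6
position: [0.5068, 0.0159, 0.1309]
eef_rot: [0.0, 0.928, 0.372, 0.001]
force: [-0.6, 0.9, 5.3]
opening: 0.003
```

Request:
drive_tool:
  steps:
    - {"dr": [0,0,0],"translation": [0,0,-0.002],"fingers": 140}
    - {"dr": [0,0,0],"translation": [0,0,0],"fingers": 140}
    - {"dr": [0,0,0],"translation": [0,0,0],"fingers": 140}
    - {"dr": [0,0,0],"translation": [0,0,0.006],"fingers": 140}
    - {"dr": [0,0,0],"translation": [0,0,0.005],"fingers": 140}

```text
time: 6.22
position: [0.5061, 0.0157, 0.1206]
eef_rot: [-0.0, 0.928, 0.372, -0.0]
force: [-0.3, -0.4, 0.9]
opening: 0.452
```

Request:
drive_tool:
  steps:
    - {"dr": [0,0,0],"translation": [0,0,0],"fingers": 255}
    - {"dr": [0,0,0],"translation": [0,0,0],"fingers": 255}
    - {"dr": [0,0,0],"translation": [0,0,0],"fingers": 255}
    - {"dr": [0,0,0],"translation": [0,0,0],"fingers": 255}
    - {"dr": [0,0,0],"translation": [0,0,0],"fingers": 255}

```text
time: 6.85
position: [0.5065, 0.0157, 0.1213]
eef_rot: [0.0, 0.928, 0.372, 0.0]
force: [0.3, 0.6, -0.8]
opening: 0.216
```

Gripped: the opening of 0.216 is about the 22 mm knob. Now I'll turn it clockwise 1.34 rad.

Request:
drive_tool:
  steps:
    - {"dr": [0,0,0.134],"translation": [0,0,0],"fingers": 255}
    - {"dr": [0,0,0.134],"translation": [0,0,0],"fingers": 255}
    - {"dr": [0,0,0.134],"translation": [0,0,0],"fingers": 255}
    - {"dr": [0,0,0.134],"translation": [0,0,0],"fingers": 255}
    - {"dr": [0,0,0.134],"translation": [0,0,0],"fingers": 255}

```text
time: 7.48
position: [0.5064, 0.0161, 0.1213]
eef_rot: [-0.0, 0.999, 0.044, 0.0]
force: [0.4, 0.6, -0.5]
opening: 0.219
```

Request:
drive_tool:
  steps:
    - {"dr": [0,0,0.134],"translation": [0,0,0],"fingers": 255}
    - {"dr": [0,0,0.134],"translation": [0,0,0],"fingers": 255}
    - {"dr": [0,0,0.134],"translation": [0,0,0],"fingers": 255}
    - {"dr": [0,0,0.134],"translation": [0,0,0],"fingers": 255}
    - {"dr": [0,0,0.134],"translation": [0,0,0],"fingers": 255}

```text
time: 8.1
position: [0.5062, 0.0162, 0.1213]
eef_rot: [-0.0, 0.958, -0.287, -0.0]
force: [-0.9, 1.3, 0.1]
opening: 0.218
```

Request:
drive_tool:
  steps:
    - {"dr": [0,0,0],"translation": [0,0,0],"fingers": 255}
    - {"dr": [0,0,0],"translation": [0,0,0],"fingers": 140}
    - {"dr": [0,0,0],"translation": [0,0,0],"fingers": 140}
    - {"dr": [0,0,0],"translation": [0,0,-0.03],"fingers": 140}
    - {"dr": [0,0,0],"translation": [-0.01,0,-0.03],"fingers": 140}

```text
time: 8.72
position: [0.4982, 0.0209, 0.1818]
eef_rot: [0.0, 0.959, -0.285, -0.0]
force: [0.1, 0.3, -0.0]
opening: 0.448
```

```bash
cat > dial.py <<'E'
from h import *
s=snap('wrist');g=cv2.cvtColor(s['color'],cv2.COLOR_BGR2GRAY)
yaw=-.18;C=np.array([.5064,.0157]);n=560;k=8e3
v,u=np.mgrid[:n,:n];lx=(n/2-v)/k;ly=(n/2-u)/k
X=C[0]+lx*np.cos(yaw)-ly*np.sin(yaw);Y=C[1]+lx*np.sin(yaw)+ly*np.cos(yaw)
p=proj(s,np.stack([X,Y,np.full_like(X,.1435)],-1)).reshape(n,n,2).astype(np.float32)
im=cv2.remap(s['color'],p[...,0],p[...,1],cv2.INTER_CUBIC);cv2.imwrite('pics/rect2.png',im)
gg=cv2.cvtColor(im,cv2.COLOR_BGR2GRAY);w=(gg>140)&((lx**2+ly**2)<.0185**2)
nn,l,st,ce=cv2.connectedComponentsWithStats(w.astype(np.uint8))
for i in range(1,nn):
    if st[i,4]>200:
        yy,xx=np.nonzero(l==i);P=np.c_[lx[yy,xx],ly[yy,xx]];_,S,V=np.linalg.svd(P-P.mean(0),full_matrices=False)
        print(st[i,4],P.mean(0)*1e3,np.degrees(np.arctan2(P.mean(0)[1],P.mean(0)[0])),np.degrees(np.arctan2(V[0,1],V[0,0])))
st=monitor.read_state();M=R.from_quat(st['eef_rot'],scalar_first=True).as_matrix()
print(st['time'],st['position'],np.arctan2(M[1,0],M[0,0]),st['opening'],st['force'])
E
python3 dial.py
```

```text
596 [15.94756711 -0.95763423] -3.436423375493553 -174.6072121951706
871 [0.45034443 0.28501722] 32.329195606315146 -174.70102108235994
8.775 [0.49942271 0.0216703  0.18601515] -0.5775214750992737 0.4524797113734736 [ 0.37765866 -0.56346035  3.17049092]
```

```bash
cat >> dial.py <<'E'
z=gg[int(280-25.5*8):int(280-22*8),200:360].astype(float).mean(0)
wt=np.clip(np.median(z)-20-z,0,None);print('index ly mm',(280-200-(wt*np.arange(160)).sum()/wt.sum())/8, z[::10].astype(int))
E
python3 dial.py
```

```text
614 [15.85179153 -1.01119707] -3.6499930139712222 -176.62276466022885
1194 [-0.44440955  0.39311139] 138.50498781118853 179.45367648402333
8.825 [0.49982267 0.02137052 0.18438657] -0.5772096899957184 0.4517855812491942 [ 0.19514411 -0.36412444  0.95462093]
index ly mm -3.1976342003320415 [202 199 195 194 190 185 182 169 131  86  69  86 106 110 110 111]
```

View pics/rect2.png

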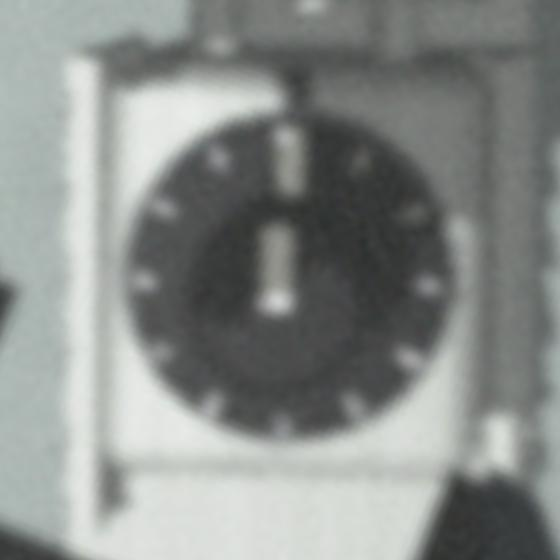

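The pointer stands at the index, with the marks square to the lock (12-click alignment). Next I'll turn to the lock's yaw and open for the body grip.

Request:
drive_tool:
  steps:
    - {"dr": [0,0,-0.13],"translation": [0,0,0],"fingers": 0}
    - {"dr": [0,0,-0.13],"translation": [0,0,0],"fingers": 0}
    - {"dr": [0,0,-0.137],"translation": [0,0,0],"fingers": 0}
    - {"dr": [0,0,0],"translation": [0,0,0],"fingers": 0}
    - {"dr": [0,0,0],"translation": [0,0,0],"fingers": 0}

```text
time: 9.45
position: [0.4978, 0.0211, 0.1807]
eef_rot: [0.0, 0.996, -0.091, -0.0]
force: [1.3, 0.2, -0.1]
opening: 0.967
```

```bash
python3 dial.py; python3 - <<'E'
from h import *
st=monitor.read_state();M=R.from_quat(st['eef_rot'],scalar_first=True).as_matrix()
print(M.T@(np.array([.5066,.0153,.100])-st['position']))
E
```

```text
9.5 [0.49789728 0.02109505 0.18083249] -0.18266622579048042 0.9867839649378162 [ 0.03555412 -0.06480684  0.03808594]
index ly mm -1.4530939861406136 [108 107 105 105 104 104 103  96  75  55  67  90 102 103 104 103]
[0.00965038 0.004098   0.08082875]
```

Request:
drive_tool:
  steps:
    - {"dr": [0,0,0],"translation": [0.0097,0.0046,0.02],"fingers": 0}
    - {"dr": [0,0,0],"translation": [0,0,0.025],"fingers": 0}
    - {"dr": [0,0,0],"translation": [0,0,0.015],"fingers": 0}
    - {"dr": [0,0,0],"translation": [0,0,0.01],"fingers": 0}
    - {"dr": [0,0,0],"translation": [0,0,0.01],"fingers": 0}
  force: 40

```text
time: 10.12
position: [0.5071, 0.015, 0.1011]
eef_rot: [-0.0, 0.996, -0.091, 0.001]
force: [-0.3, -0.9, 1.1]
opening: 1.002
```

Request:
drive_tool:
  steps:
    - {"dr": [0,0,0],"translation": [0,0,0],"fingers": 100}
    - {"dr": [0,0,0],"translation": [0,0,0],"fingers": 150}
    - {"dr": [0,0,0],"translation": [0,0,0],"fingers": 200}
    - {"dr": [0,0,0],"translation": [0,0,0],"fingers": 255}
    - {"dr": [0,0,0],"translation": [0,0,0],"fingers": 255}

```text
time: 10.75
position: [0.5068, 0.0151, 0.1015]
eef_rot: [-0.0, 0.996, -0.091, 0.0]
force: [0.0, 1.8, 1.6]
opening: 0.547
```

```bash
python3 dial.py
```

```text
945 [14.96838624 -1.39854497] -5.337834192112942 179.07310841255608
10.8 [0.50681059 0.01506593 0.10152832] -0.18122685710302192 0.5446495610880397 [-0.92233117  1.04916641  1.66368399]
index ly mm -1.6854588404998445 [122 120 120 120 118 116 114 113  85  49  55  99 118 121 123 123]
```

The body is gripped (49.6 mm), and the pointer and index line up to within 0.3 mm. Now I'll pull back.

Request:
drive_tool:
  steps:
    - {"dr": [0,0,0],"translation": [-0.003,0,0],"fingers": 255}
    - {"dr": [0,0,0],"translation": [-0.003,0,0],"fingers": 255}
    - {"dr": [0,0,0],"translation": [-0.003,0,0],"fingers": 255}
    - {"dr": [0,0,0],"translation": [-0.003,0,0],"fingers": 255}
    - {"dr": [0,0,0],"translation": [-0.002,0,0],"fingers": 255}

```text
time: 11.42
position: [0.4941, 0.0174, 0.1016]
eef_rot: [-0.0, 0.996, -0.09, 0.001]
force: [4.8, 0.3, -1.2]
opening: 0.542
```

Request:
drive_tool:
  steps:
    - {"dr": [0,0,0],"translation": [-0.003,0,0],"fingers": 255}
    - {"dr": [0,0,0],"translation": [-0.003,0,0],"fingers": 255}
    - {"dr": [0,0,0],"translation": [-0.003,0,0],"fingers": 255}
    - {"dr": [0,0,0],"translation": [-0.003,0,0],"fingers": 255}
    - {"dr": [0,0,0],"translation": [-0.003,0,0],"fingers": 255}

```text
time: 12.05
position: [0.4791, 0.0203, 0.1016]
eef_rot: [-0.0, 0.996, -0.09, 0.001]
force: [3.7, 1.3, -0.4]
opening: 0.545
```

Request:
drive_tool:
  steps:
    - {"dr": [0,0,0],"translation": [-0.0015,0,0],"fingers": 255}
    - {"dr": [0,0,0],"translation": [-0.0015,0,0],"fingers": 255}
    - {"dr": [0,0,0],"translation": [-0.001,0,0],"fingers": 255}
    - {"dr": [0,0,0],"translation": [0,0,0],"fingers": 255}
    - {"dr": [0,0,0],"translation": [0,0,0],"fingers": 255}

```text
time: 12.68
position: [0.476, 0.0209, 0.1016]
eef_rot: [-0.0, 0.996, -0.09, 0.002]
force: [7.0, 0.4, -1.7]
opening: 0.544
```

```bash
python3 - <<'E'
from h import *
st=monitor.read_state();print(st['position'],st['force'],np.linalg.norm(st['position'][:2]-np.array([.5068,.0151])))
w=snap('wrist')['color'];print(w.shape)
cv2.imwrite('pics/open.png',cv2.resize(w[60:300,140:380],(600,600),interpolation=cv2.INTER_CUBIC))
E
```

```text
[0.47598129 0.02086022 0.10156617] [ 6.99906482  0.44704227 -1.69644363] 0.03135240038378516
(384, 512, 3)
```

The lock is pulled 31.4 mm and the force is rising, so it is at the stop. Now forward 35.3 mm to unhook.

Request:
drive_tool:
  steps:
    - {"dr": [0,0,0],"translation": [0.005,0,0],"fingers": 255}
    - {"dr": [0,0,0],"translation": [0.006,0,0],"fingers": 255}
    - {"dr": [0,0,0],"translation": [0.006,0,0],"fingers": 255}
    - {"dr": [0,0,0],"translation": [0.006,0,0],"fingers": 255}
    - {"dr": [0,0,0],"translation": [0.004,0,0],"fingers": 255}

```text
time: 13.35
position: [0.4932, 0.0175, 0.1016]
eef_rot: [-0.001, 0.996, -0.091, -0.008]
force: [-13.7, 5.0, 18.0]
opening: 0.543
```

Request:
drive_tool:
  steps:
    - {"dr": [0,0,0],"translation": [0.003,0,0],"fingers": 255}
    - {"dr": [0,0,0],"translation": [0.003,0,0],"fingers": 255}
    - {"dr": [0,0,0],"translation": [0.002,0,0],"fingers": 255}
    - {"dr": [0,0,0],"translation": [0,0,0],"fingers": 255}
    - {"dr": [0,0,0],"translation": [0,0,0],"fingers": 255}

```text
time: 13.98
position: [0.5013, 0.016, 0.1016]
eef_rot: [-0.001, 0.996, -0.091, -0.007]
force: [-13.4, 5.2, 15.9]
opening: 0.545
```

```bash
python3 - <<'E'
from h import *
st=monitor.read_state();print(st['position'],st['force'],np.linalg.norm(st['position'][:2]-np.array([.5068,.0151])))
s=snap('wrist');w=s['color']
cv2.imwrite('pics/fwd.png',cv2.resize(w[100:250,170:350],(720,600),interpolation=cv2.INTER_CUBIC))
E
```

```text
[0.50132971 0.01598613 0.10158893] [-13.40758627   5.19458859  15.91876558] 0.005541596587685547
```

View pics/fwd.png

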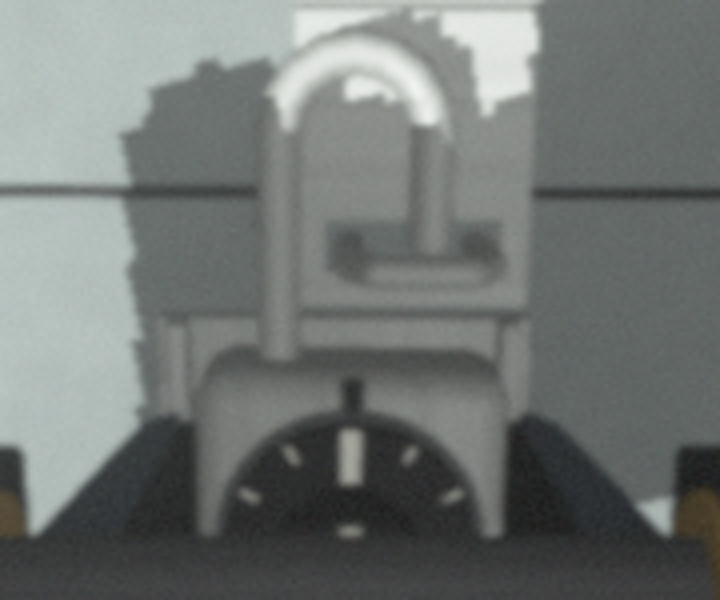

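```bash
cat > chk.py <<'E'
from h import *
import sys
st=monitor.read_state();s=snap('wrist');y=-.1806;Rz=np.array([[np.cos(y),-np.sin(y)],[np.sin(y),np.cos(y)]])
O=np.array([.5066,.0150])  # lock origin at start
f=lambda u,v,z:(Rz.T@(onz(s,u,v,z)[:2]-O)*1e3).round(1)
print(st['time'],st['position'],st['force'],st['eef_rot'])
print('tool',(Rz.T@(st['position'][:2]-np.array([.5068,.0151]))*1e3).round(1))
if len(sys.argv)<2:
    q=lambda a,b:(170+a/4,100+b/4)
    print('index (24+t,0)',f(*q(351,393),.140));print('staple exp (38,-12)',f(*q(430,270),.1435))
    print('crown',f(*q(360,50),.127),'leg end',f(*q(432,255),.127),'body front',f(*q(350,345),.137))
    print('foot L',f(*q(348,240),.113),'foot R',f(*q(480,240),.113))
E
python3 chk.py
```

```text
14.025 [0.5013354  0.01599377 0.10158996] [-12.89383463   4.8088814   16.55396757] [-6.05029949e-04  9.95831083e-01 -9.09105029e-02 -7.44096914e-03]
tool [-5.5 -0.1]
index (24+t,0) [18.4 -1.2]
staple exp (38,-12) [ 37.9 -12.6]
crown [69.2 -2.6] leg end [ 37.7 -14.2] body front [25.2 -1. ]
foot L [38.2 -0.7] foot R [ 38.2 -23.5]
```

The lock is 5.6 mm short of its start position: it dragged on the plate, the z force is 16 N, and the short leg's end is still under the staple. I'll ease it up 3 mm and push on.

Request:
drive_tool:
  steps:
    - {"dr": [0,0,0],"translation": [0,0,-0.0015],"fingers": 255}
    - {"dr": [0,0,0],"translation": [0,0,-0.0015],"fingers": 255}
    - {"dr": [0,0,0],"translation": [0.001,0,0],"fingers": 255}
    - {"dr": [0,0,0],"translation": [0.001,0,0],"fingers": 255}
    - {"dr": [0,0,0],"translation": [0,0,0],"fingers": 255}

```text
time: 14.7
position: [0.5106, 0.0142, 0.1039]
eef_rot: [0.0, 0.996, -0.091, -0.0]
force: [-0.9, 3.2, -3.7]
opening: 0.542
```

```bash
python3 chk.py x
```

```text
14.7 [0.51060513 0.01417934 0.10389093] [-0.91947119  3.17388608 -3.69319636] [ 3.39006237e-05  9.95891417e-01 -9.05547820e-02 -3.39801170e-04]
tool [ 3.9 -0.2]
```

Request:
drive_tool:
  steps:
    - {"dr": [0,0,0],"translation": [0,0,-0.002],"fingers": 255}
    - {"dr": [0,0,0],"translation": [0,0,-0.002],"fingers": 255}
    - {"dr": [0,0,0],"translation": [0,0,-0.003],"fingers": 255}
    - {"dr": [0,0,0],"translation": [0,0,-0.003],"fingers": 255}
    - {"dr": [0,0,0],"translation": [0,0,0],"fingers": 255}

```text
time: 15.38
position: [0.511, 0.014, 0.1147]
eef_rot: [0.0, 0.996, -0.09, 0.001]
force: [-0.3, 0.1, -2.6]
opening: 0.545
```

```bash
python3 chk.py x
```

```text
15.375 [0.51097208 0.01400934 0.11469506] [-0.25589699  0.07365653 -2.57548867] [ 1.26603239e-04  9.95897946e-01 -9.04818814e-02  5.42231805e-04]
tool [ 4.3 -0.3]
```

Free hang at 13 mm (2.6 N, the lock's weight); a leg still under the arch would have caught by now. Lifting on.

Request:
drive_tool:
  steps:
    - {"dr": [0,0,0],"translation": [0,0,-0.01],"fingers": 255}
    - {"dr": [0,0,0],"translation": [0,0,-0.02],"fingers": 255}
    - {"dr": [0,0,0],"translation": [0,0,-0.022],"fingers": 255}
    - {"dr": [0,0,0],"translation": [0,0,-0.022],"fingers": 255}
    - {"dr": [0,0,0],"translation": [0,0,-0.015],"fingers": 255}

```text
time: 16.05
position: [0.511, 0.0142, 0.2048]
eef_rot: [0.0, 0.996, -0.09, 0.001]
force: [0.5, 0.4, -3.3]
opening: 0.544
```

Request:
drive_tool:
  steps:
    - {"dr": [0,0,0],"translation": [0,0,0],"fingers": 255}
    - {"dr": [0,0,0],"translation": [0,0,0],"fingers": 255}
    - {"dr": [0,0,0],"translation": [0,0,0],"fingers": 255}
    - {"dr": [0,0,0],"translation": [0,0,0],"fingers": 255}
    - {"dr": [0,0,0],"translation": [0,0,0],"fingers": 255}

```text
time: 16.68
position: [0.5105, 0.0142, 0.2029]
eef_rot: [0.0, 0.996, -0.09, -0.0]
force: [0.4, -0.4, -1.9]
opening: 0.545
```

```bash
python3 chk.py x; python3 - <<'E'
from h import *
w=snap('wrist')['color'];a=snap('scene')['color']
im=np.zeros((400,800,3),np.uint8);im[:,:400]=cv2.resize(w[60:260,160:360],(400,400));im[:,400:]=cv2.resize(a[80:240,150:310],(400,400))
cv2.imwrite('pics/end.png',im)
E
```

```text
16.675 [0.5105249  0.01419853 0.20290301] [ 0.39716208 -0.39175805 -1.93156421] [ 7.74486701e-05  9.95899429e-01 -9.04667098e-02 -3.08610483e-04]
tool [ 3.8 -0.2]
```

The picture quota is used up, so I'll do a numeric check instead. The lock is fixed relative to the wrist camera, so I compare its dial and shackle regions with the earlier view.

```bash
python3 - <<'E'
from h import *
o=cv2.imread('pics/fwd.png',0);o=cv2.resize(o,(180,150),interpolation=cv2.INTER_AREA)
n=cv2.cvtColor(snap('wrist')['color'],cv2.COLOR_BGR2GRAY)
for nm,(u0,u1,v0,v1) in dict(dial=(45,130,92,130),bow=(62,118,5,40),longleg=(58,82,30,88)).items():
    t=o[v0:v1,u0:u1];w=n[100+v0-12:100+v1+12,170+u0-12:170+u1+12]
    r=cv2.matchTemplate(cv2.Canny(w,40,100),cv2.Canny(t,40,100),cv2.TM_CCOEFF_NORMED);_,m,_,l=cv2.minMaxLoc(r);print(nm,round(m,2),l[0]-12,l[1]-12)
    r=cv2.matchTemplate(w,t,cv2.TM_CCOEFF_NORMED);_,m,_,l=cv2.minMaxLoc(r);print('  gray',round(m,2),l[0]-12,l[1]-12)
st=monitor.read_state();print(st['position'],st['force'],st['opening'],abs(st['dq']).max())
E
```

```text
dial 0.66 0 0
  gray 0.94 0 0
bow 0.21 0 0
  gray 0.47 0 0
longleg 0.2 -8 2
  gray 0.63 9 0
[0.51064962 0.01419103 0.20319826] [ 0.16507715  0.81515952 -2.4523444 ] 0.545542989972445 0.0020717752119180405
```

Dial and bow both match at zero offset: the lock is held, the shackle is still out, and the arm is still. Handing in.

```bash
python3 -c "
from workcell import workorder;print(workorder.hand_in())"
```

```text
the job is handed in; nothing more can be done
None
```

The lock is open, off the staple and held about 10 cm above the hasp plate, dial up. I handed the job in at about 17 s; it reports no verdict.

**What I did**
- **Dial:** I turned it about 77° clockwise until the pointer was within about 0.3 mm sideways of the index bar.
- **Shackle:** I pulled the lock back 31.4 mm to the stop. A close view showed the shackle fully out, with its crown about 69 mm ahead of the lock's start point, where a fully open shackle puts it.
- **Unhooking:** I pushed the lock to 4 mm past where it lay and lifted it straight up.

**Last checks**
- **Grip:** the opening reads 49.6 mm against a 50 mm body, and the arm is still.
- **Height:** the tool rose 101 mm, which puts the underside at about 0.216 m.
- **Load:** the wrist carries 2 to 3 N, which fits the lock's weight, so nothing is caught.

**What failed or disagreed**
- **Fingertips:** they sit about 27 mm above the reported TCP. The first two tries to grip the knob closed on nothing, and I lowered the grip to correct for it.
- **Dial start:** it measured about 77° from the index, between the 60° and 90° clicks.
- **Push forward:** it dragged at about 13 N until I raised the lock 3 mm.
- **Final image check:** my picture quota was used up, so I compared with an earlier view. The dial matched at zero offset (0.94), the bow only weakly (0.47), and the long leg gave no usable match.
- **Knob, eyepiece and cup:** I did not measure them again at the end. The gripper worked only around the lock, and no unexplained contact showed up in the forces.

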